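# Fold up the watch-parts tray and arm the chute feeder

### The job

Fold up the three flat panels of the parts tray (back, left and right) so that they stand upright and make an open box with the fixed front wall. Then arm the chute feeder: press the green key fully down and let it up, then the white key, one at a time, never the red one. Leave the watch, loupe and anvil where they are.

Things in the scene. Friction and masses are not known exactly. Their poses are not given: they have to be found in the camera images.
- tray: Folding tray on a fixed wooden block 96 (x) x 116 (y) x 40 mm high, blue felt on top. Origin: centre of its underside, z up, x away from the fixed front wall (at x = -50 mm, 4 mm thick, up to z = 95). The three other walls are dark 4 mm panels with blue felt inside and a brass free edge, hinged at the block's top edges (z = 40) and sticking out nearly level, with open space under them.
- back_panel (a joint): Hinge angle of the panel on the tray's +x side (far from the robot): hinge line along tray y at tray x = +50 mm, panel 116 mm wide. Hinge axis 40 mm above the bench, panel reaches 55 mm from it. 0 = sticking out level, 1.571 = upright wall, stops at 1.9 (leaning inward). Stiff hinge: about 1 N at the free edge turns it and it stays where left.
- left_panel (a joint): Hinge angle of the panel on the tray's +y side: hinge line along tray x at tray y = +60 mm, panel 96 mm wide. Hinge axis 40 mm above the bench, panel reaches 55 mm from it. 0 = sticking out level, 1.571 = upright wall, stops at 1.9 (leaning inward). Stiff hinge: about 1 N at the free edge turns it and it stays where left.
- right_panel (a joint): Hinge angle of the panel on the tray's -y side: hinge line along tray x at tray y = -60 mm, panel 96 mm wide. Hinge axis 40 mm above the bench, panel reaches 55 mm from it. 0 = sticking out level, 1.571 = upright wall, stops at 1.9 (leaning inward). Stiff hinge: about 1 N at the free edge turns it and it stays where left.
- feeder: Fixed chute feeder: a green console 60 (x) x 160 (y) x 32 mm high with three round keys in a row along its y, and, 150 mm behind it (+x), a brass chute sloping along its y from 165 mm high (at y = -130 mm) down to a tin cup (at y = +30 mm). Origin: centre of the console's underside, x away from the robot at yaw 0.
- key_green (a joint): Travel of the green spring key, 0 = up, 0.006 m = fully down (5 N); springs back up.
- key_green_top (a point): Centre of the top face of the green key, a 22 mm disc pressed straight down. Keys stand 48 mm apart; which colour is where varies.
- key_white (a joint): Travel of the white spring key, 0 = up, 0.006 m = fully down (5 N); springs back up.
- key_white_top (a point): Centre of the top face of the white key, a 22 mm disc pressed straight down. Keys stand 48 mm apart; which colour is where varies.
- key_red (a joint): Travel of the red spring key, 0 = up, 0.006 m = fully down (5 N); springs back up.
- key_red_top (a point): Centre of the top face of the red key, a 22 mm disc pressed straight down. Keys stand 48 mm apart; which colour is where varies.
- watch: Bystander, loose: gilt hunter case watch lying flat, 50 mm diameter, 14 mm high. Origin: centre of its underside.
- loupe: Bystander, loose: round black ebony loupe, 40 mm diameter, 28 mm high. Origin: centre of its underside.
- anvil: Bystander, loose: small round bench anvil, blue enamel foot and steel top, 56 mm diameter, 38 mm high. Origin: centre of its underside.

How it is judged:
By the outcome, as a careful person would: the job done as asked, in the order asked, and still so for the second after the job is handed in, with the robot touching nothing.
It also fails if it takes over 69 s, if anything falls off the work surface, if the arm or the gripper's body presses on something with over 40 N, if the wrist force passes 120 N, or if a joint passes its speed limit or range.

### The arm

A 6-joint arm with a two-finger parallel gripper is mounted at the origin on the work surface. World frame = base frame: x ahead of the robot, y to its left, z up, the work surface at z = 0. Lengths are in m, angles in rad, forces in N, time in s.
With the tool pointing down it reaches from about 0.275 to 0.75 m from the base axis. Payload 10.2 kg.
Tool frame: the origin (TCP) lies midway between the tips of the shut fingers; the grasp point (between the pads) lies 19 mm behind it; x points along the fingers, y is the direction in which the jaws open and shut, and the axes are right-handed (so a half turn about x gives the same grasp; the last joint's range is limited). The gripper opens to 85 mm and grips with 20 to 120 N. Pads are 22 mm wide; open, the fingers measure 114 mm over their backs; the gripper's body (76 mm by 85 mm) begins 54 mm behind the grasp point. The pads swing forward as they close: fully open they stand 13 mm farther back than shut.
Start: joints at [0.986, 0.313, 1.498, -0, 1.331, -0.223], TCP at [0.186, 0.491, 0.231] pointing down, gripper open.
Joint ranges: [-2.94, 2.94], [-0.97, 2.17], [0.19, 2.56], [-1.23, 4.37], [0.02, 3.11], [-2.88, 2.88]. Speed limits (rad/s): [2.39, 2.39, 3.01, 3.14, 3.14, 3.14].

### API

Orientations are given as a unit quaternion [w, x, y, z].
In Python, from bench import bot, viewer, find_in, outline_of, pinpoint gives the robot as it stands. The module is installed in compiled form; this text tells all that it offers.
- The arm moves only by the tool drive_tool, never from a script. Its argument "targets" is a list of rows, each a list of 7 numbers: the turn, a rotation vector about the tool's x, y, z normalised to -1 to 1, where 1 is 360 degrees, then the shift along the tool's x, y, z normalised to -1 to 1, where 1 is 0.1 m, then the opening, from -1 (shut) to 1 (fully open). In form: [[rx, ry, rz, dx, dy, dz, hand], ...]. A call has 1 to 12 rows; each row is the pose to reach, as a shift and turn from the pose commanded when the call began, along the tool's axes at that moment, turning the shorter way round; what a row does not reach only later rows make up. A row lasts 1/8 s, in which the tool goes at most 62.5 mm and 10.7 degrees, less where a joint would pass 70% of its speed; a pose out of reach is approached as far as the arm can. A call with a number of a shift or a turn outside -1 to 1 is refused whole. A call with a gripper value outside its range is refused whole. The fingers move at their own pace and stop on an object; the grip force is fixed at half the most. Time passes only in rows, so rows that repeat a pose let the fingers close. It gives the time, the measured TCP pose, the force and the opening at its end, in the units of the state.
- bot.observe(): the state, without advancing time (a new reading comes with each control period).
- viewer.capture(name): name is "scene" or "top"; returns a dict with "color" (420x560x3 uint8, blue, green, red), "fx", "fy", "cx", "cy" (pixels), "D" ([k1, k2, p1, p2, k3] as OpenCV has them; the pictures are not rectified), "camera_from_world" (4x4, takes a point from world to camera coordinates). Camera axes: x right, y down, z forward; pixel columns grow to the right and rows downward; lengths in m; the calibration is good to about 2 mm. A picture is of the moment at which its call begins. There is no depth.
- bot.job_done(): hands the job in, once; it reports no verdict.
Trained networks look in a picture, given as the dict that the camera call returned (one of the last four; its "shot" number tells which), for a name from the list of things; names that differ only in an ending like _2 or _b are one class to them, and where a whole thing is asked for, a point or a joint stands for the part that bears it (a point fixed in the world has none). Each returns a list of dicts, best first, with "p" (0 to 1); they miss things now and then, are a little off and sometimes report something else, mostly with a low value. They report only what shows in the picture. A call takes as long as a camera call.
- find_in(picture, target): "point" ([x, y, z] in m, in world coordinates, good to about 4 mm: the middle of the surface that is visible of it).
- outline_of(picture, target): "region" (420x560 bool, what is visible of it).
- pinpoint(picture, target): "point" ([x, y, z] in m, in world coordinates, good to about 4 mm: a listed point, or the origin of a listed thing).
The state is a dict: "time_s": time; "joint_pos": joint angles; "qd": joint speeds; "tau": joint torques, N m; "tcp_pos": TCP position; "tool_rot": TCP orientation; "wrist_force": force on the tool from outside, world axes, zero at the start; "moment": the same for the moment, N m; "finger_gap": finger opening in m.
Only numpy, scipy, OpenCV 4.12 (cv2) and the standard library are available. Lean on these libraries where they do the work, as an engineer would, in place of code of your own. Each camera call takes 0.05 s, during which the arm holds its last target.

## Working session

There is one attempt and no reset: what is moved stays moved. The work goes in short steps, Python scripts to look and compute and a tool call to move; the robot and the scene stay as the last step left them, time stands still between calls to the robot, and variables do not carry over. Pictures are saved under pics/ and viewed, and the job is handed in when it is done.

Besides the shell and the picture viewer there is one more tool, called as name([rows], argument=value, ...), one row to a line, values as JSON. drive_tool: Moves the arm, as the interface text tells. Scaled input: -1 to 1 covers 0.1 m each way for a shift and 360 degrees each way for a turn. Its arguments: {"type":"object","properties":{"targets":{"type":"array"}},"required":["targets"]}

```bash
mkdir -p pics; ls; python3 - <<'E'
from bench import bot, viewer, find_in, outline_of, pinpoint
import cv2, numpy as np
np.set_printoptions(precision=4,suppress=True)
print(bot.observe())
for n in ("scene","top"):
    p=viewer.capture(n); cv2.imwrite(f"pics/{n}1.png",p["color"])
    M=np.array(p["camera_from_world"]); print(n,p["fx"],p["fy"],p["cx"],p["cy"],p["D"]); print(M, -M[:3,:3].T@M[:3,3])
    for t in ("tray","feeder","key_green_top","key_white_top","key_red_top","watch","loupe","anvil"):
        print(t,[(np.round(d["point"],4),round(d["p"],2)) for d in pinpoint(p,t)[:2]])
    for t in ("back_panel","left_panel","right_panel"):
        print(t,[(np.round(d["point"],4),round(d["p"],2)) for d in find_in(p,t)[:2]])
E
```

```text
pics
{'time_s': 0.0, 'joint_pos': array([ 0.9856,  0.3135,  1.4985, -0.    ,  1.331 , -0.2234]), 'qd': array([-0.0015,  0.0017, -0.0012, -0.0014,  0.0003, -0.0002]), 'tau': array([  0.0003, -41.2274, -25.9736,  -0.0002,   0.0042,   0.    ]), 'tcp_pos': array([0.1857, 0.4908, 0.2307]), 'tool_rot': array([ 0.6954,  0.1268,  0.6957, -0.1277]), 'wrist_force': array([-0.2514, -0.7303, -0.4264]), 'moment': array([ 0.0414,  0.0037, -0.0039]), 'finger_gap': 0.08577010438154016}
scene 412.68171321320415 412.68171321320415 280.1178258706679 212.1940552766655 [-0.0188  0.      0.      0.      0.    ]
[[ 0.8483  0.5295  0.     -0.4016]
 [ 0.4071 -0.6523 -0.6394 -0.2324]
 [-0.3385  0.5424 -0.7689  1.2234]
 [ 0.      0.      0.      1.    ]] [ 0.8495 -0.6026  0.7921]
tray [(array([0.59  , 0.1002, 0.0001]), 0.91)]
feeder [(array([ 0.551 , -0.2623, -0.0011]), 0.65)]
key_green_top [(array([ 0.5497, -0.2224,  0.0593]), 0.51)]
key_white_top [(array([ 0.5533, -0.3108,  0.0536]), 0.65)]
key_red_top [(array([ 0.5497, -0.2646,  0.0539]), 0.59), (array([ 0.5904,  0.1015, -0.0007]), 0.32)]
watch [(array([ 0.
[... 637 characters left out ...]
  ]] [ 0.3663 -0.0973  0.9931]
tray [(array([ 0.5469, -0.2637, -0.0032]), 0.66), (array([ 0.5907,  0.0963, -0.0004]), 0.61)]
feeder [(array([ 0.5474, -0.2654, -0.001 ]), 0.94), (array([ 0.5589, -0.4087, -0.0016]), 0.54)]
key_green_top [(array([ 0.5419, -0.2173,  0.0545]), 0.45)]
key_white_top [(array([ 0.5507, -0.3157,  0.0496]), 0.42)]
key_red_top [(array([ 0.5473, -0.2612,  0.0529]), 0.46)]
watch [(array([0.4617, 0.1681, 0.0009]), 0.73)]
loupe [(array([0.4669, 0.0719, 0.0031]), 0.7)]
anvil [(array([ 0.5606, -0.41  ,  0.001 ]), 0.76)]
back_panel [(array([0.6686, 0.0882, 0.049 ]), 0.69)]
left_panel [(array([0.6022, 0.1825, 0.0562]), 0.6)]
right_panel [(array([0.5716, 0.0091, 0.0488]), 0.93)]
```

View pics/scene1.png

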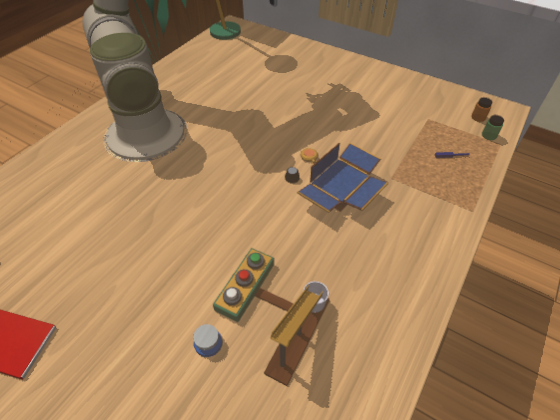

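View pics/top1.png

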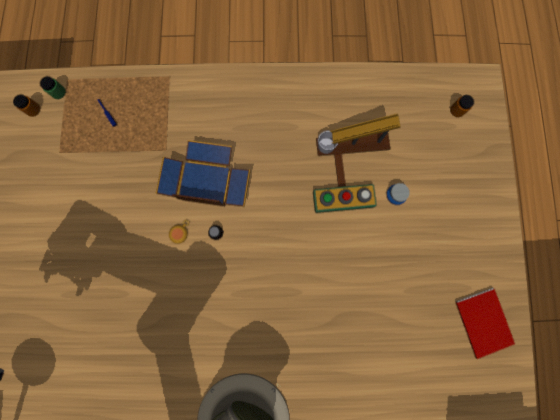

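The views agree: tray at about (0.59, 0.10), keys green, red, white running from +y to -y. Next I'll fit the yaw and the panel angles.

```bash
cat > h.py <<'E'
from bench import bot, viewer, find_in, outline_of, pinpoint
import cv2, numpy as np
np.set_printoptions(precision=4,suppress=True)
def proj(p,X):
    M=np.array(p["camera_from_world"]); K=np.array([[p["fx"],0,p["cx"]],[0,p["fy"],p["cy"]],[0,0,1]])
    return cv2.projectPoints(np.asarray(X,float).reshape(-1,3),cv2.Rodrigues(M[:3,:3])[0],M[:3,3],K,np.array(p["D"],float))[0].reshape(-1,2)
def tw(P,x,y,yaw):
    c,s=np.cos(yaw),np.sin(yaw); P=np.asarray(P,float)
    return np.c_[x+c*P[:,0]-s*P[:,1],y+s*P[:,0]+c*P[:,1],P[:,2]]
def panels(b,l,r,L=.055):
    f=lambda a:(L*np.cos(a),.04+L*np.sin(a))
    o={}
    d,z=f(b);o['back_panel']=[[.05,-.058,.04],[.05+d,-.058,z],[.05+d,.058,z],[.05,.058,.04]]
    d,z=f(l);o['left_panel']=[[-.048,.06,.04],[-.048,.06+d,z],[.048,.06+d,z],[.048,.06,.04]]
    d,z=f(r);o['right_panel']=[[-.048,-.06,.04],[-.048,-.06-d,z],[.048,-.06-d,z],[.048,-.06,.04]]
    return o
E
cat > fit.py <<'E'
from h import *
from scipy.optimize import minimize
import sys
pics={n:viewer.capture(n) for n in("scene","top")}
regs=[]
for n,p in pics.items():
    for t in('back_panel','left_panel','right_panel'):
        r=outline_of(p,t)
        if r: regs.append((n,t,r[0]["region"],r[0]["p"])); print(n,t,r[0]["p"],r[0]["region"].sum(),np.argwhere(r[0]["region"]).mean(0)[::-1])
def mask(p,poly,S=8):
    m=np.zeros((420,560),np.uint8); cv2.fillPoly(m,[np.round(poly*16).astype(np.int32)],255,shift=4,lineType=cv2.LINE_AA); return m/255.
def cost(v):
    P=panels(*v[3:6]); c=0
    for n,t,r,pp in regs:
        if pp<.5: continue
        m=mask(pics[n],proj(pics[n],tw(P[t],*v[:3])))
        c+=1-np.minimum(m,r).sum()/np.maximum(m,r).sum()
    return c
best=None
a0=[float(x) for x in sys.argv[1:4]] if len(sys.argv)>3 else [.2,.2,.2]
for yaw in(-.15,-.05):
    x0=np.array([.59,.098,yaw]+a0); s=np.vstack([x0]+[x0+d for d in np.diag([.006,.006,.06,.2,.2,.2])])
    r=minimize(cost,x0,method='Nelder-Mead',options=dict(initial_simplex=s,maxiter=600,xatol=1e-4,fatol=1e-4)); print(r.x,r.fun)
    if best is None or r.fun<best.fun: best=r
v=best.x
for n,p in pics.items():
    im=cv2.resize(p["color"],None,fx=4,fy=4,interpolation=cv2.INTER_CUBIC)
    for q in panels(*v[3:6]).values():
        cv2.polylines(im,[np.round((proj(p,tw(q,*v[:3]))+.5)*4).astype(int)],True,(0,255,255),1)
    c=(proj(p,[[v[0],v[1],.04]])[0]*4).astype(int); x=max(c[0]-300,0);y=max(c[1]-260,0)
    cv2.imwrite(f"pics/fit_{n}_{sys.argv[-1]}.png",im[y:y+520,x:x+600])
E
python3 fit.py a
python3 - <<'E'
from h import *
for n in("scene","top"):
    p=viewer.capture(n); im=cv2.resize(p["color"],None,fx=4,fy=4,interpolation=cv2.INTER_CUBIC)
    for q in ("key_green_top","key_white_top","key_red_top"):
        for d in pinpoint(p,q)[:1]:
            print(q,proj(p,[d["point"]]),d["point"])
    c=(proj(p,[[.55,-.265,.05]])[0]*4).astype(int)
    cv2.imwrite(f"pics/keys_{n}.png",im[c[1]-200:c[1]+200,c[0]-250:c[0]+250]); print(c-[250,200])
E
```

```text
scene back_panel 0.78 674 [365.8457 192.9199]
scene left_panel 0.93 676 [359.7086 158.321 ]
scene right_panel 0.63 590 [318.2153 197.4864]
top back_panel 0.91 935 [208.5465 152.8417]
top left_panel 0.72 736 [168.803  176.7351]
top right_panel 0.56 709 [237.2299 187.1566]
[ 0.5897  0.0982 -0.1674  0.2397  0.4904  0.2319] 0.7856559791735827
[ 0.5898  0.0974 -0.1637  0.2961  0.4801  0.2611] 0.7768864918493849
key_green_top [[256.337  258.4535]] [0.5511, -0.2195, 0.0582]
key_white_top [[232.174  294.2149]] [0.555, -0.3123, 0.0512]
key_red_top [[244.813  275.3515]] [0.5514, -0.2631, 0.0513]
[725 904]
key_green_top [[328.4037 197.5375]] [0.5436, -0.22, 0.0543]
key_white_top [[342.9147 200.35  ]] [0.5462, -0.2659, -0.0025]
key_red_top [[346.882  196.8127]] [0.5456, -0.2674, 0.0503]
[1133  580]
```

View pics/fit_scene_a.png

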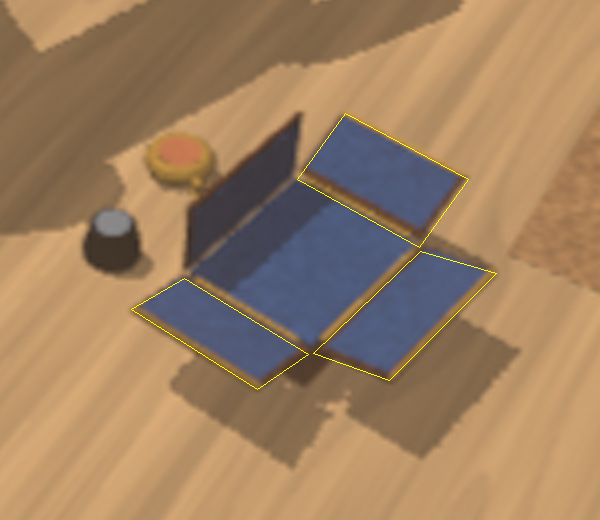

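View pics/fit_top_a.png

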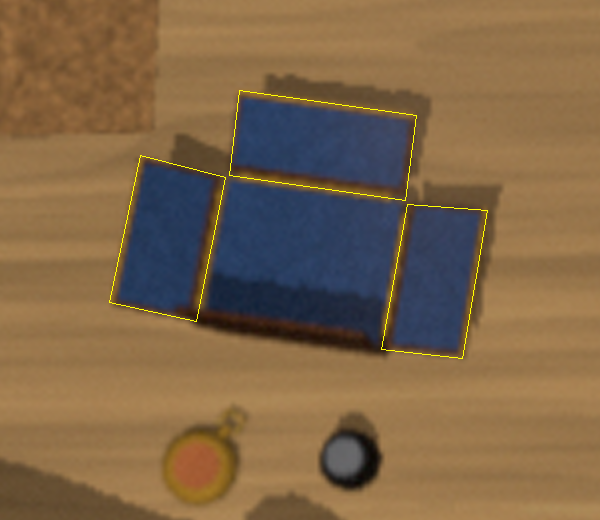

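View pics/keys_scene.png

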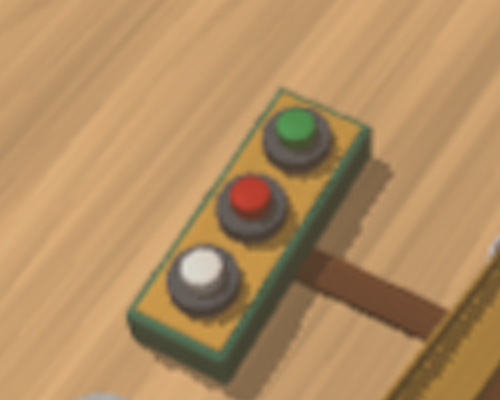

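View pics/keys_top.png

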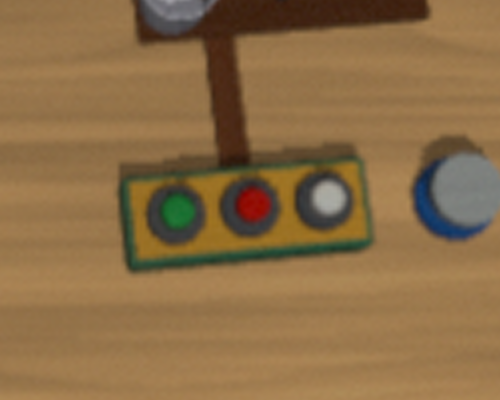

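Tray at (0.590, 0.098), yaw -0.165. The panels are inclined about 0.25–0.45 rad (overlay matches). In the top view the keys run green, red, white from left to right. Next I'll triangulate the key caps by colour.

```bash
python3 - <<'E'
from h import *
uv={}
for n in("scene","top"):
    p=viewer.capture(n); M=np.array(p["camera_from_world"]); K=np.array([[p["fx"],0,p["cx"]],[0,p["fy"],p["cy"]],[0,0,1]])
    hsv=cv2.cvtColor(p["color"],cv2.COLOR_BGR2HSV).astype(int); H,S,V=hsv[...,0],hsv[...,1],hsv[...,2]
    for k,c in dict(green=[.547,-.218,.054],red=[.548,-.265,.053],white=[.553,-.312,.053]).items():
        q=proj(p,[c])[0]; yy,xx=np.mgrid[:420,:560]; near=np.hypot(xx-q[0],yy-q[1])<8
        m={'green':(H>45)&(H<80)&(S>120)&(V>70),'red':((H<8)|(H>172))&(S>170)&(V>90),'white':(S<60)&(V>140)}[k]&near
        a=np.argwhere(m).mean(0)[::-1]; uv[n,k]=(cv2.undistortPoints(a.reshape(1,1,2),K,np.array(p["D"])).reshape(2),M[:3]); print(n,k,a,m.sum())
for k in('green','red','white'):
    a,A=uv['scene',k]; b,B=uv['top',k]
    X=cv2.triangulatePoints(A,B,a.reshape(2,1),b.reshape(2,1)).ravel(); X=X[:3]/X[3]
    print(k,X,[ (M@np.r_[X,1])[:2]/(M@np.r_[X,1])[2]-u for u,M in((a,A),(b,B))])
E
```

```text
scene green [nan nan] 0
scene red [243.1613 274.3387] 62
scene white [231.0476 292.3333] 84
top green [327.2857 197.5   ] 56
top red [346.2885 195.7115] 52
top white [365.0714 193.9524] 42
green [nan nan nan] [array([nan, nan]), array([nan, nan])]
red [ 0.548  -0.2649  0.0546] [array([-0.0007,  0.0001]), array([-0.0004, -0.0004])]
white [ 0.5518 -0.3123  0.0557] [array([-0.0009,  0.0001]), array([-0.0005, -0.0005])]<stdin>:9: RuntimeWarning: Mean of empty slice.
  ret = um.true_divide(
```

```bash
cat >> h.py <<'E'
from scipy.spatial.transform import Rotation as Ro
TR=(.590,.098,-.165)
def cur():
    o=bot.observe(); q=o["tool_rot"]; return np.array(o["tcp_pos"]),Ro.from_quat([q[1],q[2],q[3],q[0]])
def frame(which):
    x,y,a=TR; c,s=np.cos(a),np.sin(a)
    n={'back':np.array([c,s,0]),'left':np.array([-s,c,0]),'right':np.array([s,-c,0])}[which]
    return np.array([x,y,0])+n*(.05 if which=='back' else .06),n
def pose(which,u,w,al,sgn=1,v=0):
    "TCP u outward of hinge, w above bench (mm), leaning outward al deg; v along hinge"
    h,n=frame(which); z=np.array([0,0,1.]); al=np.radians(al)
    X=-np.sin(al)*n-np.cos(al)*z; Z=sgn*(np.cos(al)*n-np.sin(al)*z); Y=np.cross(Z,X)
    return h+n*u/1e3+z*w/1e3+np.cross(z,n)*v/1e3, Ro.from_matrix(np.c_[X,Y,Z])
def rows(poses,hand=-1,base=None):
    p0,R0=base or cur()
    for p,R in poses:
        r=(R0.inv()*R).as_rotvec()/(2*np.pi) if R is not None else np.zeros(3); d=R0.inv().apply(p-p0)/.1
        print([round(float(t),3) for t in np.r_[r,d]]+[hand],np.round(p,3), '' if np.abs(d).max()<=1 else 'TOO FAR %d'%np.ceil(np.abs(d).max()))
E
python3 - <<'E'
from h import *
p,R=cur(); print(R.as_matrix())
for w in('left','back','right'):
    for s in(1,-1):
        q=pose(w,90,90,20,s); print(w,s,q[0],np.degrees((R.inv()*q[1]).as_rotvec()))
rows([pose('left',90,90,20,s) for s in(1,-1)])
E
```

```text
[[-0.      0.3539  0.9353]
 [-0.      0.9353 -0.3539]
 [-1.     -0.      0.    ]]
left 1 [0.6146 0.246  0.09  ] [-100.1241   14.4819  -17.6538]
left -1 [0.6146 0.246  0.09  ] [ 77.8715 -16.7375 -13.7303]
back 1 [0.7281 0.075  0.09  ] [-11.1593  19.9353  -1.9668]
back -1 [0.7281 0.075  0.09  ] [166.3073  -2.8932 -29.3246]
right 1 [ 0.5654 -0.05    0.09  ] [77.8714 16.7389 13.7314]
right -1 [ 0.5654 -0.05    0.09  ] [-100.1239  -14.4831   17.6553]
[-0.278, 0.04, -0.049, 1.413, -0.774, 4.878, -1] [0.615 0.246 0.09 ] TOO FAR 5
[0.216, -0.046, -0.038, 1.413, -0.774, 4.878, -1] [0.615 0.246 0.09 ] TOO FAR 5
```

drive_tool([
  [0, 0, 0, 0, -0.2, 1, -1],
  [0, 0, 0, 0, -0.2, 1, -1],
])

```text
time_s: 2.35
tcp_pos: [0.2736, 0.4359, 0.2313]
tool_rot: [0.696, 0.127, 0.695, -0.127]
wrist_force: [-0.3, 2.2, 0.1]
finger_gap: 0.0515
```

drive_tool([
  [0, 0, 0, 0, -0.2, 1, -1],
  [0, 0, 0, 0, -0.2, 1, -1],
])

```text
time_s: 2.6
tcp_pos: [0.3606, 0.3813, 0.2313]
tool_rot: [0.696, 0.128, 0.695, -0.128]
wrist_force: [-0.5, 0.2, 0.3]
finger_gap: 0.0123
```

drive_tool([
  [0, 0, 0, 0, -0.2, 1, -1],
  [0, 0, 0, 0, -0.2, 1, -1],
])

```text
time_s: 2.85
tcp_pos: [0.4471, 0.3271, 0.2312]
tool_rot: [0.696, 0.128, 0.695, -0.128]
wrist_force: [0.0, 0.3, 0.7]
finger_gap: -0.0002
```

drive_tool([
  [0.216, 0, 0, 0, -0.2, 1, -1],
  [0.216, 0, 0, 0, -0.2, 1, -1],
  [0.216, 0, 0, 0, -0.2, 1, -1],
  [0.216, 0, 0, 0, -0.2, 1, -1],
  [0.216, 0, 0, 0, -0.2, 1, -1],
  [0.216, 0, 0, 0, -0.2, 1, -1],
  [0.216, 0, 0, 0, -0.2, 1, -1],
  [0.216, 0, 0, 0, -0.2, 1, -1],
  [0.216, 0, 0, 0, -0.2, 1, -1],
])

```text
time_s: 3.98
tcp_pos: [0.5316, 0.2746, 0.2312]
tool_rot: [-0.462, -0.535, -0.462, 0.536]
wrist_force: [-0.3, -0.8, -1.2]
finger_gap: 0.0
```

```bash
python3 - <<'E'
from h import *
print(bot.observe()["joint_pos"])
L=lambda *a:pose('left',*a,-1)
rows([L(95,150,25),L(90,90,25)])
E
```

```text
[ 0.2812  0.4771  1.2611 -0.0001  1.4036  0.4288]
[0.003, -0.069, -0.001, 0.812, 0.864, 0.111, -1] [0.615 0.251 0.15 ] 
[0.003, -0.069, -0.001, 1.412, 0.863, 0.161, -1] [0.615 0.246 0.09 ] TOO FAR 2
```

drive_tool([
  [0, -0.069, 0, 0.6, 0.864, 0.11, -1],
  [0, -0.069, 0, 0.812, 0.864, 0.11, -1],
  [0, -0.069, 0, 0.812, 0.864, 0.11, -1],
  [0, -0.069, 0, 0.812, 0.864, 0.11, -1],
])

```text
time_s: 4.47
tcp_pos: [0.6153, 0.2517, 0.1486]
tool_rot: [-0.55, -0.407, -0.352, 0.638]
wrist_force: [0.1, -0.3, 0.2]
finger_gap: -0.0005
```

```bash
python3 - <<'E'
from h import *
o=bot.observe();print(o["joint_pos"],o["wrist_force"])
L=lambda *a:pose('left',*a,-1)
rows([L(85,60,25)])
E
```

```text
[ 0.3545  0.8577  0.8897 -0.377   1.6118  0.5264] [ 0.0587 -0.3242  0.2452]
[0.003, -0.0, -0.001, 0.849, 0.002, -0.275, -1] [0.614 0.241 0.06 ]
```

drive_tool([
  [0, 0, 0, 0.45, 0, -0.13, -1],
  [0, 0, 0, 0.85, 0, -0.275, -1],
  [0, 0, 0, 0.85, 0, -0.275, -1],
])

```text
time_s: 4.85
tcp_pos: [0.6129, 0.2396, 0.0607]
tool_rot: [-0.549, -0.407, -0.352, 0.639]
wrist_force: [0.6, 0.6, -0.5]
finger_gap: 0.0001
```

```bash
python3 - <<'E'
from h import *
o=bot.observe();print(o["joint_pos"],o["wrist_force"],o["tcp_pos"])
L=lambda *a:pose('left',*a,-1)
rows([L(80,22,25),L(60,18,25),L(45,18,25)])
p=viewer.capture("scene"); cv2.imwrite("pics/s2.png",cv2.resize(p["color"][100:260,240:440],None,fx=4,fy=4))
E
```

```text
[ 0.3394  0.9208  1.0046 -0.3823  1.4426  0.5804] [ 0.5907  0.5827 -0.4786] [0.6129 0.2396 0.0607]
[0.003, -0.0, -0.001, 0.365, 0.007, -0.132, -1] [0.613 0.236 0.022] 
[0.003, -0.0, -0.001, 0.486, 0.004, 0.033, -1] [0.61  0.216 0.018] 
[0.003, -0.0, -0.001, 0.549, 0.002, 0.169, -1] [0.607 0.202 0.018]
```

View pics/s2.png

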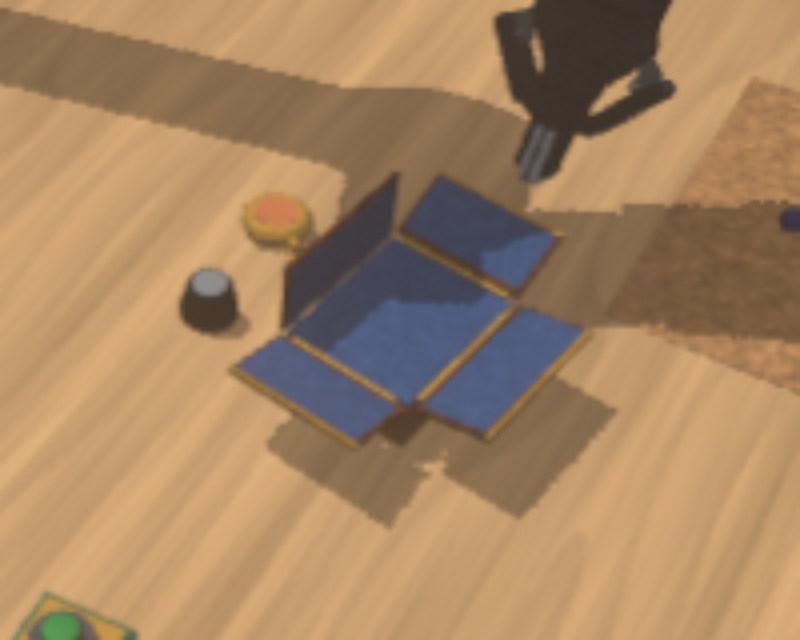

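Front wall at crop pixel (340,245), gripper tip at (535,175) outside the left panel and clear of everything. Next: go under the panel, then lift it.

drive_tool([
  [0, 0, 0, 0.365, 0, -0.132, -1],
  [0, 0, 0, 0.486, 0, 0.033, -1],
  [0, 0, 0, 0.549, 0, 0.169, -1],
  [0, 0, 0, 0.549, 0, 0.169, -1],
])

```text
time_s: 5.4
tcp_pos: [0.6094, 0.202, 0.0214]
tool_rot: [-0.55, -0.41, -0.351, 0.638]
wrist_force: [0.3, 0.1, 0.5]
finger_gap: -0.0001
```

```bash
python3 - <<'E'
from h import *
o=bot.observe();print(o["joint_pos"],o["wrist_force"],o["tcp_pos"])
L=lambda *a:pose('left',*a,-1)
rows([L(38,30,25),L(32,42,22),L(26,50,15),L(19,56,8),L(14,60,2),L(12.5,62,0)],base=L(45,18,25))
E
```

```text
[ 0.29    0.9197  1.1187 -0.4038  1.3148  0.5855] [0.2965 0.0926 0.5   ] [0.6094 0.202  0.0214]
[0.0, 0.0, 0.0, -0.079, -0.0, 0.114, -1] [0.606 0.195 0.03 ] 
[-0.0, 0.008, -0.0, -0.163, 0.0, 0.219, -1] [0.605 0.189 0.042] 
[-0.0, 0.028, 0.0, -0.21, -0.0, 0.307, -1] [0.604 0.183 0.05 ] 
[-0.0, 0.047, 0.0, -0.235, 0.0, 0.396, -1] [0.603 0.176 0.056] 
[-0.0, 0.064, 0.0, -0.25, -0.0, 0.458, -1] [0.602 0.171 0.06 ] 
[-0.0, 0.069, -0.0, -0.261, 0.0, 0.481, -1] [0.602 0.17  0.062]
```

drive_tool([
  [0, 0, 0, -0.079, 0, 0.114, -1],
  [0, 0.008, 0, -0.163, 0, 0.219, -1],
  [0, 0.018, 0, -0.19, 0, 0.265, -1],
  [0, 0.028, 0, -0.21, 0, 0.307, -1],
  [0, 0.038, 0, -0.225, 0, 0.352, -1],
  [0, 0.047, 0, -0.235, 0, 0.396, -1],
  [0, 0.055, 0, -0.243, 0, 0.428, -1],
  [0, 0.064, 0, -0.25, 0, 0.458, -1],
  [0, 0.069, 0, -0.26, 0, 0.481, -1],
  [0, 0.069, 0, -0.26, 0, 0.481, -1],
  [0, 0.069, 0, -0.26, 0, 0.481, -1],
])

```text
time_s: 6.78
tcp_pos: [0.6034, 0.1702, 0.0627]
tool_rot: [-0.462, -0.535, -0.462, 0.536]
wrist_force: [0.7, 0.1, -1.0]
finger_gap: 0.0
```

```bash
python3 - <<'E'
from h import *
o=bot.observe();print(o["joint_pos"],o["wrist_force"],o["tcp_pos"])
L=lambda *a:pose('left',*a,-1)
print(L(12.5,62,0)[0],cur()[1].as_matrix())
for n in("scene","top"):
    p=viewer.capture(n); c=proj(p,[[.6,.12,.06]])[0].astype(int); cv2.imwrite(f"pics/{n}3.png",cv2.resize(p["color"][c[1]-50:c[1]+50,c[0]-60:c[0]+60],None,fx=6,fy=6,interpolation=2))
E
```

```text
[ 0.0887  0.6987  1.3557 -0.0008  1.0871  0.2367] [ 0.6691  0.1366 -0.9977] [0.6034 0.1702 0.0627]
[0.6019 0.1695 0.062 ] [[ 0.0002  0.9891 -0.1471]
 [-0.0007 -0.1471 -0.9891]
 [-1.      0.0003  0.0006]]
```

View pics/scene3.png

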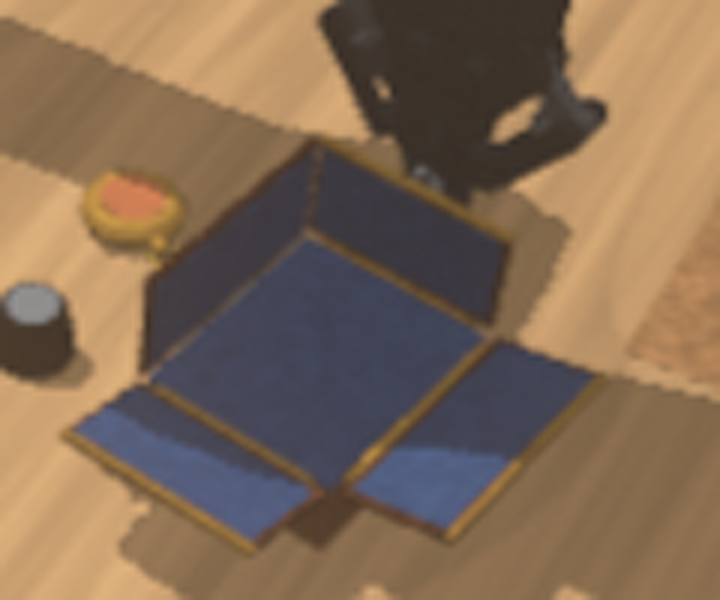

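View pics/top3.png

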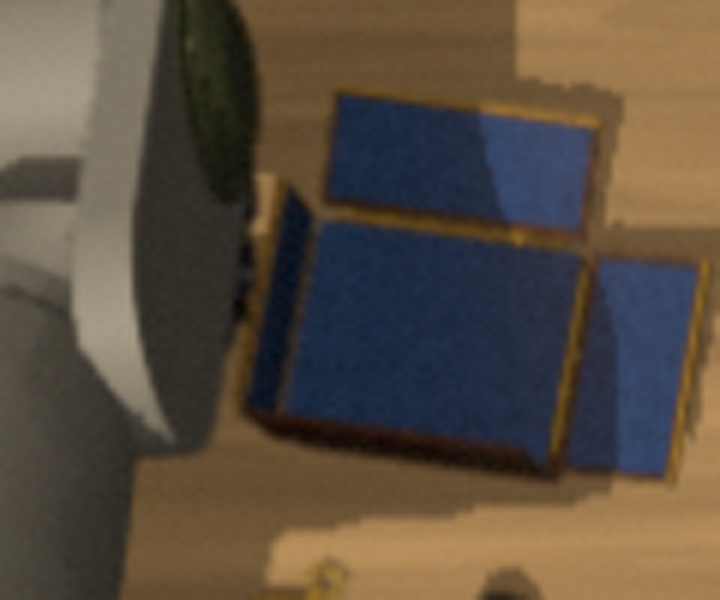

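```bash
cat > ov.py <<'E'
from h import *
import sys
v=[float(a) for a in sys.argv[1:4]]; tag=sys.argv[4]
for n in("scene","top"):
    p=viewer.capture(n); c=proj(p,[[.6,.1,.06]])[0].astype(int)
    S=7; im=cv2.resize(p["color"][c[1]-42:c[1]+42,c[0]-50:c[0]+50],None,fx=S,fy=S,interpolation=2)
    for a,col in ((0,(0,255,255)),(-.12,(0,0,255))):
        for q in panels(v[0]+a,v[1]+a,v[2]+a).values():
            cv2.polylines(im,[np.round((proj(p,tw(q,*TR))-c+[50,42]+.5)*S).astype(int)],False,col,1)
    cv2.imwrite(f"pics/ov_{n}_{tag}.png",im)
E
python3 ov.py .29 1.57 .26 b
```

```text
(no output)
```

View pics/ov_scene_b.png

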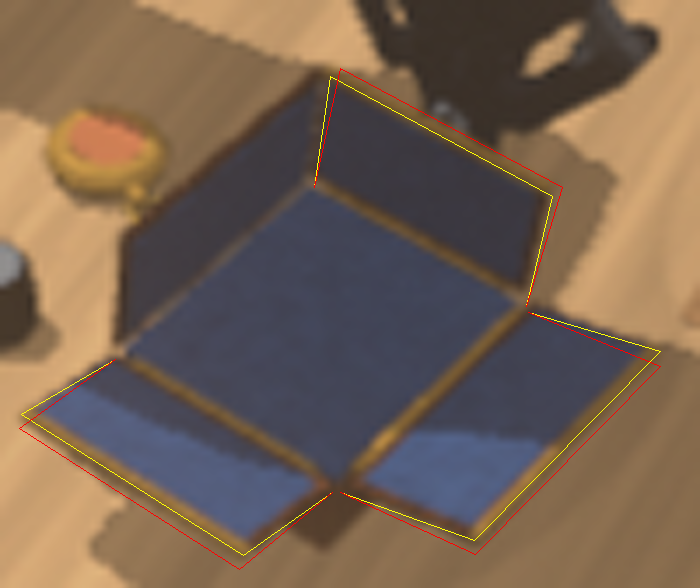

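View pics/ov_top_b.png

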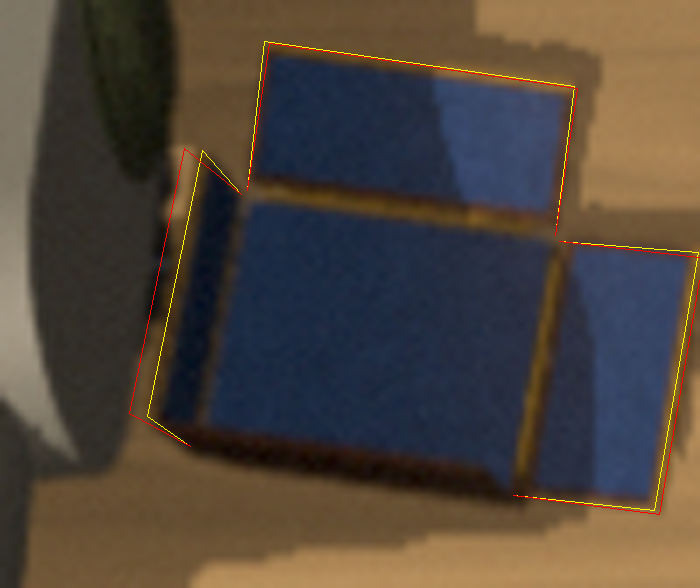

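Left panel is up: its top corner meets the front wall's top corner at (322,72), and its edge lies on the 1.57 overlay within about 1 px. Next: retreat and go to the back panel.

drive_tool([
  [0, 0, 0, 0, 0, -0.12, -1],
  [0, 0, 0, -0.4, 0, -0.15, -1],
  [0, 0, 0, -1, 0, -0.15, -1],
  [0, 0, 0, -1, 0, -0.15, -1],
])

```text
time_s: 7.48
tcp_pos: [0.6076, 0.186, 0.1676]
tool_rot: [0.464, 0.538, 0.46, -0.533]
wrist_force: [0.6, 0.3, -1.4]
finger_gap: 0.0001
```

```bash
python3 - <<'E'
from h import *
B=lambda *a:pose('back',*a,1)
rows([B(70,165,0),B(70,130,10)])
E
```

```text
[-0.247, 0.001, -0.001, 0.034, 1.155, 0.918, -1] [0.708 0.078 0.165] TOO FAR 2
[-0.246, 0.023, -0.023, 0.384, 1.152, 0.919, -1] [0.708 0.078 0.13 ] TOO FAR 2
```

drive_tool([
  [-0.247, 0, 0, 0, 0.5, 0.5, -1],
  [-0.247, 0, 0, 0, 0.9, 0.8, -1],
  [-0.247, 0, 0, 0, 0.95, 0.92, -1],
  [-0.247, 0, 0, 0, 0.95, 0.92, -1],
  [-0.247, 0, 0, 0, 0.95, 0.92, -1],
  [-0.247, 0, 0, 0, 0.95, 0.92, -1],
  [-0.247, 0, 0, 0, 0.95, 0.92, -1],
  [-0.247, 0, 0, 0, 0.95, 0.92, -1],
  [-0.247, 0, 0, 0, 0.95, 0.92, -1],
  [-0.247, 0, 0, 0, 0.95, 0.92, -1],
])

```text
time_s: 8.72
tcp_pos: [0.6858, 0.0804, 0.1615]
tool_rot: [0.704, 0.059, 0.705, -0.059]
wrist_force: [0.0, 0.1, 0.1]
finger_gap: -0.0001
```

```bash
python3 - <<'E'
from h import *
print(bot.observe()["joint_pos"])
B=lambda *a:pose('back',*a,1)
rows([B(82,110,14)])
E
```

```text
[-0.0526  0.7416  1.0056  0.      1.3957 -1.4561]
[-0.0, 0.039, -0.0, 0.514, 0.017, 0.347, -1] [0.72  0.076 0.11 ]
```

drive_tool([
  [0, 0.039, 0, 0.3, 0.017, 0.347, -1],
  [0, 0.039, 0, 0.514, 0.017, 0.347, -1],
  [0, 0.039, 0, 0.514, 0.017, 0.347, -1],
  [0, 0.039, 0, 0.514, 0.017, 0.347, -1],
])

```text
time_s: 9.22
tcp_pos: [0.7207, 0.0762, 0.1128]
tool_rot: [0.615, 0.066, 0.784, -0.051]
wrist_force: [0.1, 0.1, 0.5]
finger_gap: 0.0001
```

```bash
python3 - <<'E'
from h import *
print(bot.observe()["joint_pos"])
B=lambda *a:pose('back',*a,1)
rows([B(80,60,14),B(75,17,14)])
E
```

```text
[-0.0647  1.0471  0.5767  0.025   1.7577 -1.4666]
[-0.0, 0.0, -0.0, 0.519, 0.001, 0.102, -1] [0.718 0.077 0.06 ] 
[-0.0, 0.0, -0.0, 0.948, 0.001, 0.156, -1] [0.713 0.077 0.017]
```

drive_tool([
  [0, 0, 0, 0.52, 0, 0.1, -1],
  [0, 0, 0, 0.95, 0, 0.156, -1],
  [0, 0, 0, 0.95, 0, 0.156, -1],
])

```text
time_s: 9.6
tcp_pos: [0.7114, 0.0776, 0.0156]
tool_rot: [0.613, 0.066, 0.786, -0.051]
wrist_force: [0.3, 0.6, 0.1]
finger_gap: 0.0002
```

```bash
python3 - <<'E'
from h import *
o=bot.observe();print(o["joint_pos"],o["wrist_force"],o["tcp_pos"])
B=lambda *a:pose('back',*a,1)
W=[(66,16,14),(58,16,14),(54,22,14),(50,28,14),(46,34,14),(42,40,14),(37.5,44,13),(33,48,12),(28,51.5,10)]
rows([B(*w) for w in W],base=B(75,17,14))
print()
W=[(23,55,7),(19,57.5,5),(15,60,2),(12.5,62,0)]
rows([B(*w) for w in W],base=B(28,51.5,10))
E
```

```text
[-0.0636  1.1023  0.719   0.0248  1.5655 -1.4707] [0.2708 0.5707 0.1046] [0.7114 0.0776 0.0156]
[0.0, 0.0, 0.0, 0.031, 0.0, -0.085, -1] [0.704 0.079 0.016] 
[0.0, 0.0, 0.0, 0.051, 0.0, -0.163, -1] [0.697 0.08  0.016] 
[0.0, 0.0, 0.0, 0.002, 0.0, -0.216, -1] [0.693 0.081 0.022] 
[0.0, 0.0, 0.0, -0.046, 0.0, -0.269, -1] [0.689 0.082 0.028] 
[0.0, 0.0, 0.0, -0.095, 0.0, -0.323, -1] [0.685 0.082 0.034] 
[0.0, 0.0, 0.0, -0.143, 0.0, -0.376, -1] [0.681 0.083 0.04 ] 
[0.0, -0.003, 0.0, -0.171, 0.0, -0.429, -1] [0.676 0.084 0.044] 
[-0.0, -0.006, 0.0, -0.199, 0.0, -0.483, -1] [0.672 0.084 0.048] 
[0.0, -0.011, 0.0, -0.221, 0.0, -0.54, -1] [0.667 0.085 0.052] 

[-0.0, -0.008, -0.0, -0.026, 0.0, -0.055, -1] [0.662 0.086 0.055] 
[-0.0, -0.014, -0.0, -0.043, -0.0, -0.099, -1] [0.658 0.087 0.058] 
[0.0, -0.022, -0.0, -0.061, -0.0, -0.143, -1] [0.654 0.087 0.06 ] 
[0.0, -0.028, -0.0, -0.076, -0.0, -0.171, -1] [0.652 0.088 0.062]
```

drive_tool([
  [0, 0, 0, 0.031, 0, -0.085, -1],
  [0, 0, 0, 0.051, 0, -0.163, -1],
  [0, 0, 0, 0, 0, -0.216, -1],
  [0, 0, 0, -0.046, 0, -0.27, -1],
  [0, 0, 0, -0.095, 0, -0.323, -1],
  [0, 0, 0, -0.143, 0, -0.376, -1],
  [0, -0.003, 0, -0.171, 0, -0.43, -1],
  [0, -0.006, 0, -0.2, 0, -0.483, -1],
  [0, -0.011, 0, -0.22, 0, -0.54, -1],
  [0, -0.011, 0, -0.22, 0, -0.54, -1],
])

```text
time_s: 10.85
tcp_pos: [0.6672, 0.0851, 0.0535]
tool_rot: [0.642, 0.064, 0.762, -0.053]
wrist_force: [-0.6, -0.0, -0.6]
finger_gap: 0.0002
```

```bash
python3 - <<'E'
from h import *
o=bot.observe();print(o["joint_pos"],o["wrist_force"],o["tcp_pos"])
for n in("scene",):
    p=viewer.capture(n); c=proj(p,[[.62,.1,.06]])[0].astype(int); cv2.imwrite(f"pics/{n}4.png",cv2.resize(p["color"][c[1]-50:c[1]+50,c[0]-60:c[0]+60],None,fx=6,fy=6,interpolation=2))
E
```

```text
[-0.0545  0.8977  1.0144  0.0199  1.3992 -1.4637] [-0.6327 -0.0061 -0.6004] [0.6672 0.0851 0.0535]
```

View pics/scene4.png

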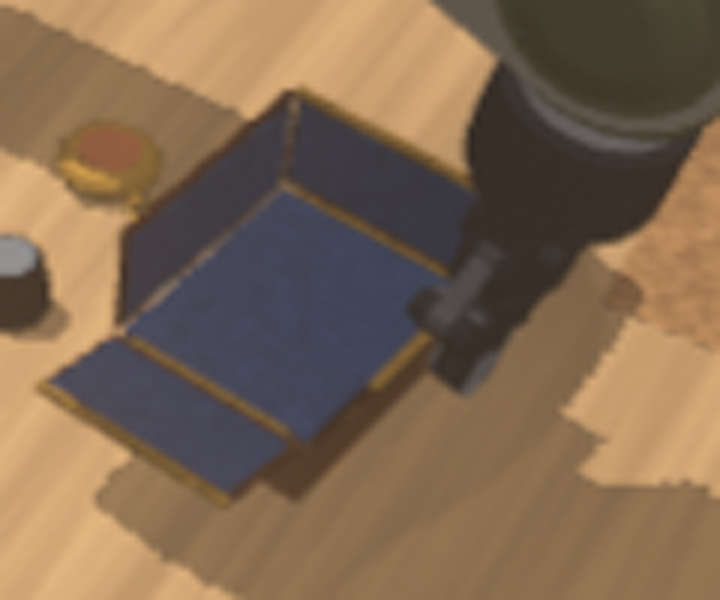

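The back panel is rising: its edge at (400,360) now overlaps the tray floor in this view. I'll finish the swing.

drive_tool([
  [0, -0.008, 0, -0.026, 0, -0.055, -1],
  [0, -0.014, 0, -0.043, 0, -0.1, -1],
  [0, -0.022, 0, -0.06, 0, -0.143, -1],
  [0, -0.028, 0, -0.076, 0, -0.171, -1],
  [0, -0.028, 0, -0.076, 0, -0.171, -1],
  [0, -0.028, 0, -0.076, 0, -0.171, -1],
])

```text
time_s: 11.65
tcp_pos: [0.6513, 0.0874, 0.0604]
tool_rot: [0.704, 0.059, 0.705, -0.059]
wrist_force: [0.6, -0.7, 0.8]
finger_gap: 0.0001
```

```bash
python3 - <<'E'
from h import *
o=bot.observe();print(o["wrist_force"],o["tcp_pos"],pose('back',12.5,62,0)[0])
E
```

```text
[ 0.6069 -0.7138  0.8248] [0.6513 0.0874 0.0604] [0.6517 0.0877 0.062 ]
```

drive_tool([
  [0, 0, 0, 0, 0, 0.12, -1],
  [0, 0, 0, -0.4, 0, 0.15, -1],
  [0, 0, 0, -1, 0, 0.1, -1],
  [0, 0, 0, -1, 0, 0.1, -1],
])

```text
time_s: 12.15
tcp_pos: [0.6629, 0.0857, 0.1655]
tool_rot: [0.708, 0.059, 0.702, -0.059]
wrist_force: [-0.1, -0.5, -0.6]
finger_gap: 0.0001
```

```bash
python3 ov.py 1.57 1.57 .26 c; python3 - <<'E'
from h import *
R=lambda *a:pose('right',*a,1)
rows([R(90,165,0)])
E
```

```text
[0.25, -0.0, 0.0, -0.05, -1.497, -0.717, -1] [ 0.565 -0.05   0.165] TOO FAR 2
```

View pics/ov_scene_c.png

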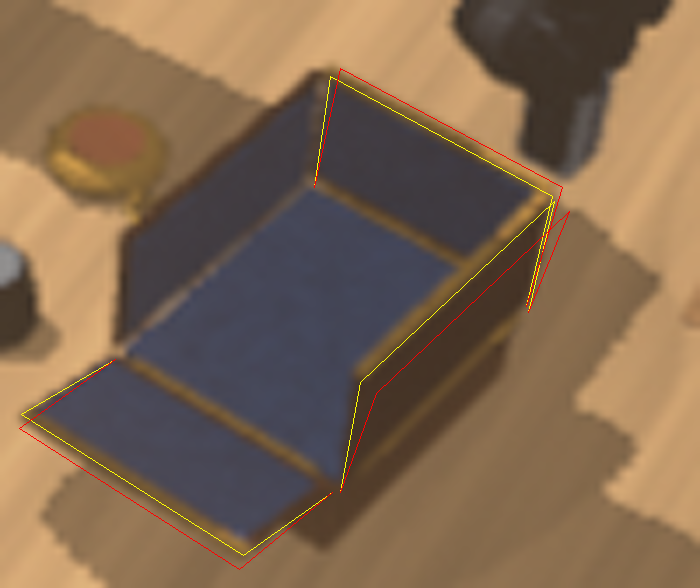

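View pics/ov_top_c.png

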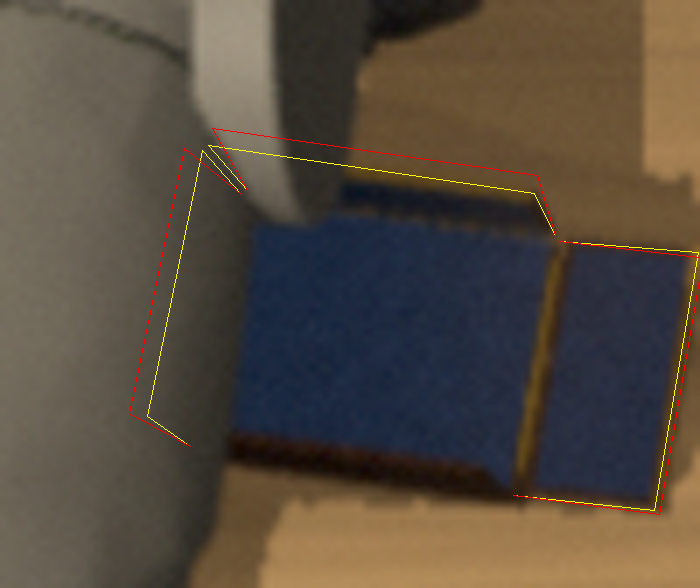

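The back panel is up too, its corner meeting the left panel at (545,195). Now the right panel.

drive_tool([
  [0, 0, 0, 0, -0.55, -0.2, -1],
  [0, 0, 0, 0, -1, -0.4, -1],
  [0, 0, 0, 0, -1, -0.4, -1],
])

```text
time_s: 12.62
tcp_pos: [0.6032, -0.0084, 0.1586]
tool_rot: [0.703, 0.06, 0.706, -0.06]
wrist_force: [0.9, 1.2, -0.5]
finger_gap: -0.0001
```

drive_tool([
  [0.25, 0, 0, 0, -0.5, -0.3, -1],
  [0.25, 0, 0, 0, -0.5, -0.3, -1],
  [0.25, 0, 0, 0, -0.5, -0.3, -1],
  [0.25, 0, 0, 0, -0.5, -0.3, -1],
  [0.25, 0, 0, 0, -0.5, -0.3, -1],
  [0.25, 0, 0, 0, -0.5, -0.3, -1],
  [0.25, 0, 0, 0, -0.5, -0.3, -1],
  [0.25, 0, 0, 0, -0.5, -0.3, -1],
  [0.25, 0, 0, 0, -0.5, -0.3, -1],
  [0.25, 0, 0, 0, -0.5, -0.3, -1],
])

```text
time_s: 13.88
tcp_pos: [0.567, -0.0498, 0.159]
tool_rot: [-0.456, -0.539, -0.458, 0.54]
wrist_force: [-0.4, 0.3, 0.3]
finger_gap: 0.0003
```

```bash
python3 - <<'E'
from h import *
print(bot.observe()["joint_pos"])
R=lambda *a:pose('right',*a,1)
rows([R(90,100,22),R(82,70,22)])
W=[(78,30,22),(75,18,22)]
rows([R(*w) for w in W],base=R(82,70,22)); print()
W=[(62,18,22),(50,18,22),(45,24,22),(40,30,22),(36,36,22),(32,42,20),(28.5,46,17),(25,50,14),(21,53.5,10),(17,57,6),(14,60,2),(12.5,62,0)]
rows([R(*w) for w in W],base=R(75,18,22))
E
```

```text
[-0.2935  0.473   1.4611  0.0002  1.2095 -0.128 ]
[-0.0, 0.061, 0.0, 0.59, -0.015, 0.004, -1] [ 0.565 -0.05   0.1  ] 
[-0.0, 0.061, 0.0, 0.89, -0.014, -0.076, -1] [ 0.567 -0.042  0.07 ] 
[0.0, 0.0, 0.0, 0.386, -0.0, 0.113, -1] [ 0.567 -0.038  0.03 ] 
[0.0, 0.0, 0.0, 0.508, -0.0, 0.13, -1] [ 0.568 -0.035  0.018] 

[0.0, 0.0, 0.0, 0.049, -0.0, -0.121, -1] [ 0.57  -0.022  0.018] 
[0.0, 0.0, 0.0, 0.094, -0.0, -0.232, -1] [ 0.572 -0.011  0.018] 
[0.0, 0.0, 0.0, 0.057, 0.0, -0.301, -1] [ 0.573 -0.006  0.024] 
[0.0, 0.0, 0.0, 0.02, 0.0, -0.369, -1] [ 0.574 -0.001  0.03 ] 
[0.0, 0.0, 0.0, -0.021, -0.0, -0.429, -1] [0.574 0.003 0.036] 
[-0.0, -0.006, -0.0, -0.061, -0.0, -0.489, -1] [0.575 0.007 0.042] 
[-0.0, -0.014, -0.0, -0.085, -0.0, -0.536, -1] [0.575 0.011 0.046] 
[-0.0, -0.022, -0.0, -0.109, 0.0, -0.583, -1] [0.576 0.014 0.05 ] 
[0.0, -0.033, 0.0, -0.127, -0.0, -0.634, -1] [0.577 0.018 0.054] 
[-0.0, -0.044, -0.0, -0.144, -0.0, -0.684, -1] [0.577 0.022 0.057] 
[-0.0, -0.056, -0.0, -0.161, 0.0, -0.723, -1] [0.578 0.025 0.06 ] 
[0.0, -0.061, -0.0, -0.174, -0.0, -0.744, -1] [0.578 0.026 0.062]
```

drive_tool([
  [0, 0.061, 0, 0.3, -0.015, 0, -1],
  [0, 0.061, 0, 0.59, -0.015, 0, -1],
  [0, 0.061, 0, 0.89, -0.015, -0.076, -1],
  [0, 0.061, 0, 0.89, -0.015, -0.076, -1],
])

```text
time_s: 14.38
tcp_pos: [0.5656, -0.0421, 0.0689]
tool_rot: [0.36, 0.632, 0.537, -0.428]
wrist_force: [-0.1, -0.2, 0.9]
finger_gap: 0.0001
```

drive_tool([
  [0, 0, 0, 0.386, 0, 0.113, -1],
  [0, 0, 0, 0.508, 0, 0.13, -1],
  [0, 0, 0, 0.508, 0, 0.13, -1],
])

```text
time_s: 14.75
tcp_pos: [0.5681, -0.0355, 0.0197]
tool_rot: [0.362, 0.633, 0.536, -0.427]
wrist_force: [0.2, -0.5, 1.0]
finger_gap: 0.0
```

```bash
python3 - <<'E'
from h import *
o=bot.observe();print(o["wrist_force"],o["tcp_pos"],pose('right',75,18,22)[0],o["joint_pos"])
E
```

```text
[ 0.195  -0.4929  0.9996] [ 0.5681 -0.0355  0.0197] [ 0.5678 -0.0352  0.018 ] [-0.437   0.681   1.5895  0.4358  1.0231 -0.5293]
```

drive_tool([
  [0, 0, 0, 0.049, 0, -0.121, -1],
  [0, 0, 0, 0.094, 0, -0.232, -1],
  [0, 0, 0, 0.057, 0, -0.3, -1],
  [0, 0, 0, 0.02, 0, -0.37, -1],
  [0, 0, 0, -0.02, 0, -0.43, -1],
  [0, -0.006, 0, -0.06, 0, -0.49, -1],
  [0, -0.014, 0, -0.085, 0, -0.536, -1],
  [0, -0.022, 0, -0.11, 0, -0.583, -1],
  [0, -0.033, 0, -0.127, 0, -0.634, -1],
  [0, -0.044, 0, -0.144, 0, -0.684, -1],
  [0, -0.056, 0, -0.16, 0, -0.723, -1],
  [0, -0.061, 0, -0.174, 0, -0.744, -1],
])

```text
time_s: 16.25
tcp_pos: [0.5782, 0.0269, 0.0635]
tool_rot: [-0.457, -0.539, -0.457, 0.54]
wrist_force: [0.3, -2.4, -1.6]
finger_gap: -0.0001
```

drive_tool([
  [0, 0, 0, 0, 0, 0, -1],
])

```text
time_s: 16.38
tcp_pos: [0.5782, 0.0266, 0.0633]
tool_rot: [0.457, 0.54, 0.457, -0.539]
wrist_force: [-0.8, -0.2, 0.1]
finger_gap: -0.0001
```

```bash
python3 - <<'E'
from h import *
o=bot.observe();print(o["wrist_force"],o["tcp_pos"],pose('right',12.5,62,0)[0],o["joint_pos"])
E
python3 ov.py 1.57 1.57 1.57 d
```

```text
[-0.7887 -0.2409  0.085 ] [0.5782 0.0266 0.0633] [0.5781 0.0265 0.062 ] [-0.1568  0.6066  1.5214  0.0011  1.0134  0.0085]
```

View pics/ov_scene_d.png

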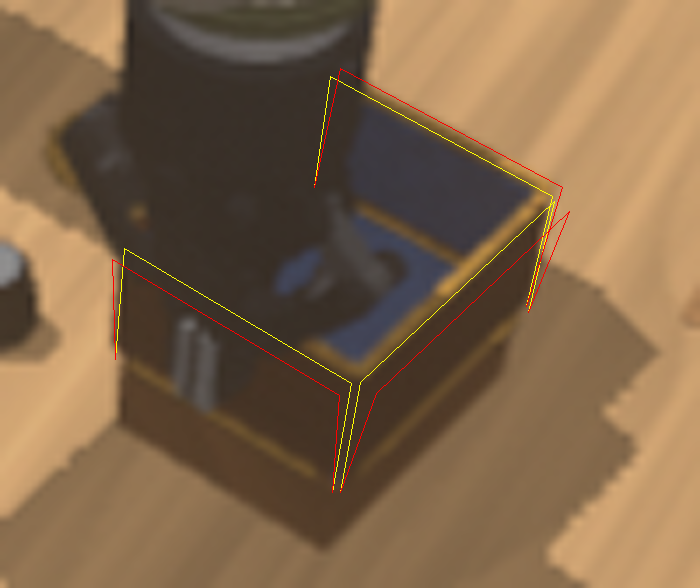

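View pics/ov_top_d.png

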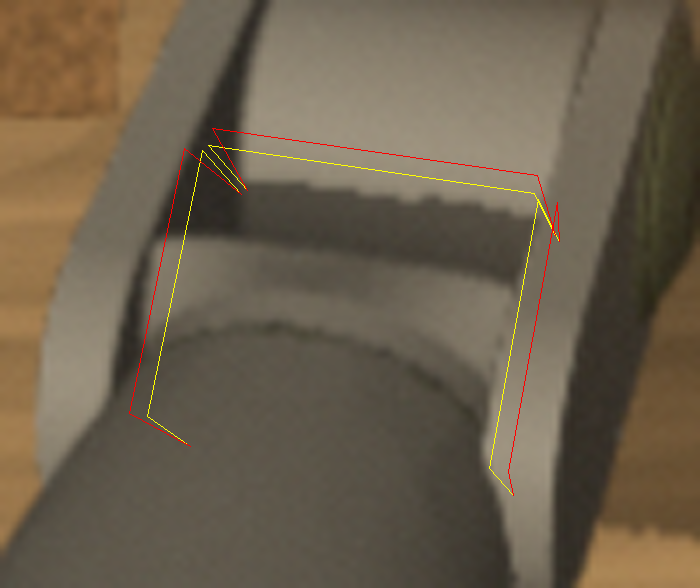

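The right panel is up, with its edge on the 1.57 line. Next: retreat, then move toward the keys.

drive_tool([
  [0, 0, 0, 0, 0, 0.15, -1],
  [0, 0, 0, -0.4, 0, 0.2, -1],
  [0, 0, 0, -0.8, 0, 0.6, -1],
  [0, 0, 0, -0.8, 0, 1, -1],
])

```text
time_s: 16.98
tcp_pos: [0.5624, -0.0754, 0.1462]
tool_rot: [0.458, 0.541, 0.455, -0.539]
wrist_force: [-0.4, 0.3, -0.3]
finger_gap: -0.0003
```

```bash
python3 - <<'E'
from h import *
p,R=cur(); print(p)
rows([(np.array([.544,-.217,.12]),None)])
E
```

```text
[ 0.5624 -0.0754  0.1462]
[0.0, 0.0, 0.0, 0.263, 0.053, 1.427, -1] [ 0.544 -0.217  0.12 ] TOO FAR 2
```

drive_tool([
  [0, 0, 0, 0, 0, 0.6, -1],
  [0, 0, 0, 0, 0, 1, -1],
  [0, 0, 0, 0, 0, 1, -1],
])

```text
time_s: 17.35
tcp_pos: [0.5439, -0.1749, 0.1429]
tool_rot: [0.455, 0.541, 0.455, -0.541]
wrist_force: [0.9, -0.0, -0.5]
finger_gap: 0.0004
```

```bash
python3 ov.py 1.57 1.57 1.57 e; python3 - <<'E'
from h import *
p,R=cur(); print(p)
rows([(np.array([.544,-.217,z]),None) for z in(.1,.065)])
E
```

```text
[ 0.5445 -0.172   0.1429]
[0.0, 0.0, 0.0, 0.429, 0.07, 0.444, -1] [ 0.544 -0.217  0.1  ] 
[0.0, 0.0, 0.0, 0.779, 0.07, 0.445, -1] [ 0.544 -0.217  0.065]
```

View pics/ov_scene_e.png

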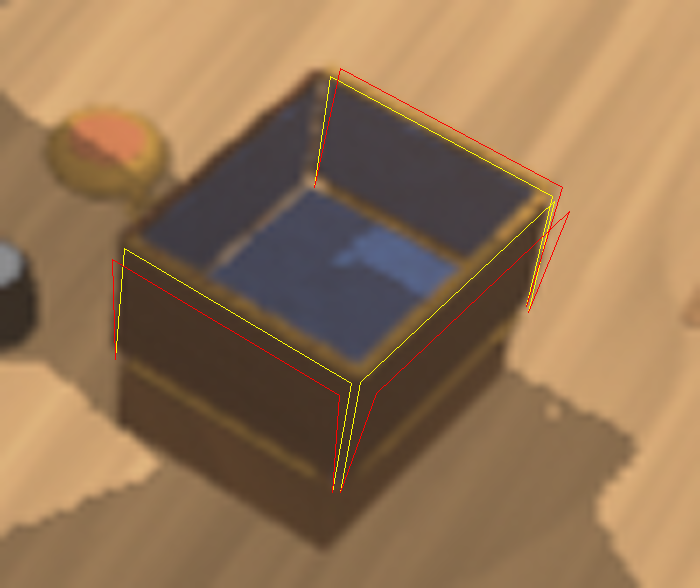

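View pics/ov_top_e.png

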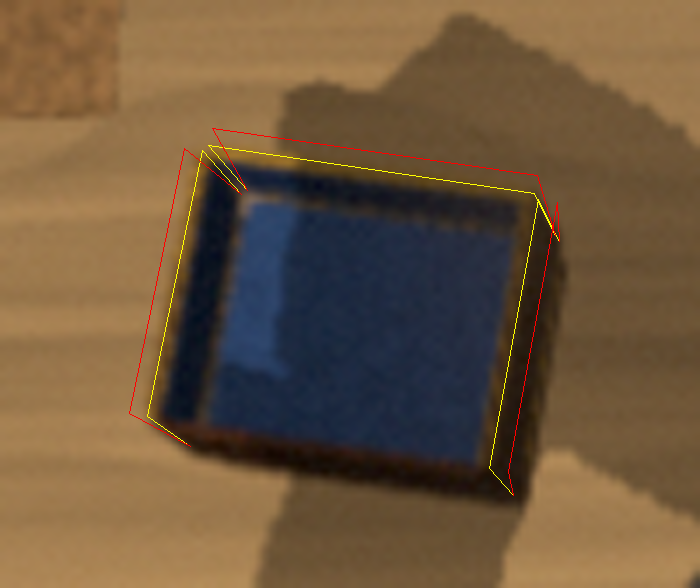

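All three walls stand with the corners meeting: top right (545,195), front corner (357,372), left (322,72). The watch is untouched. Now the green key.

drive_tool([
  [0, 0, 0, 0.43, 0.07, 0.444, -1],
  [0, 0, 0, 0.779, 0.07, 0.444, -1],
  [0, 0, 0, 0.779, 0.07, 0.444, -1],
  [0, 0, 0, 0.779, 0.07, 0.444, -1],
])

```text
time_s: 17.95
tcp_pos: [0.5453, -0.216, 0.0667]
tool_rot: [0.458, 0.54, 0.456, -0.539]
wrist_force: [0.2, -0.4, 0.9]
finger_gap: -0.0
```

```bash
python3 - <<'E'
from h import *
o=bot.observe();print(o["wrist_force"],o["tcp_pos"])
for n in("scene",):
    p=viewer.capture(n); c=proj(p,[[.55,-.24,.06]])[0].astype(int); cv2.imwrite(f"pics/{n}5.png",cv2.resize(p["color"][c[1]-50:c[1]+50,c[0]-60:c[0]+60],None,fx=6,fy=6,interpolation=2))
E
```

```text
[ 0.1837 -0.3528  0.8809] [ 0.5453 -0.216   0.0667]
```

View pics/scene5.png

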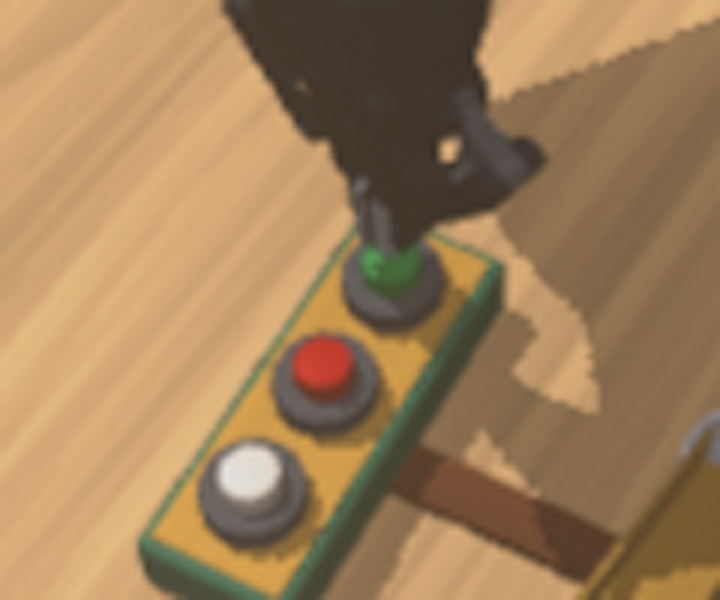

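The tip is centred over the green cap at (390,265). I'll press in steps and watch the force.

drive_tool([
  [0, 0, 0, 0.1, 0, 0, -1],
  [0, 0, 0, 0.14, 0, 0, -1],
  [0, 0, 0, 0.16, 0, 0, -1],
])

```text
time_s: 18.38
tcp_pos: [0.5446, -0.2162, 0.0493]
tool_rot: [0.457, 0.54, 0.457, -0.54]
wrist_force: [-1.0, 2.0, 4.6]
finger_gap: -0.0002
```

drive_tool([
  [0, 0, 0, 0.02, 0, 0, -1],
  [0, 0, 0, 0.02, 0, 0, -1],
])

```text
time_s: 18.62
tcp_pos: [0.5446, -0.2163, 0.0476]
tool_rot: [0.457, 0.54, 0.457, -0.54]
wrist_force: [-0.4, 3.2, 5.7]
finger_gap: -0.0003
```

drive_tool([
  [0, 0, 0, 0.02, 0, 0, -1],
  [0, 0, 0, 0.02, 0, 0, -1],
])

```text
time_s: 18.88
tcp_pos: [0.5448, -0.2163, 0.0473]
tool_rot: [0.457, 0.54, 0.456, -0.54]
wrist_force: [-5.6, 6.0, 20.8]
finger_gap: 0.0001
```

drive_tool([
  [0, 0, 0, 0.02, 0, 0, -1],
  [0, 0, 0, 0.02, 0, 0, -1],
])

```text
time_s: 19.12
tcp_pos: [0.5449, -0.2164, 0.047]
tool_rot: [0.457, 0.54, 0.456, -0.54]
wrist_force: [-10.8, 10.1, 36.9]
finger_gap: -0.0001
```

Hard stop at z≈0.047 with 37 N: the key is fully down. Release it.

drive_tool([
  [0, 0, 0, -0.2, 0, 0, -1],
  [0, 0, 0, -0.55, 0, 0, -1],
  [0, 0, 0, -0.55, 0, 0, -1],
  [0, 0, 0, -0.55, 0, 0, -1],
])

```text
time_s: 19.62
tcp_pos: [0.544, -0.2163, 0.0973]
tool_rot: [-0.456, -0.54, -0.457, 0.54]
wrist_force: [-0.8, 0.1, 0.4]
finger_gap: 0.0003
```

```bash
python3 - <<'E'
from h import *
p,R=cur(); print(p)
rows([(np.array([.552,-.3125,z]),None) for z in(.098,.065)])
p=viewer.capture("scene"); c=proj(p,[[.55,-.24,.06]])[0].astype(int); cv2.imwrite("pics/scene6.png",cv2.resize(p["color"][c[1]-50:c[1]+50,c[0]-60:c[0]+60],None,fx=6,fy=6,interpolation=2))
E
```

```text
[ 0.544  -0.2163  0.0973]
[0.0, 0.0, 0.0, -0.008, 0.238, 0.935, -1] [ 0.552 -0.312  0.098] 
[0.0, 0.0, 0.0, 0.322, 0.239, 0.935, -1] [ 0.552 -0.312  0.065]
```

View pics/scene6.png

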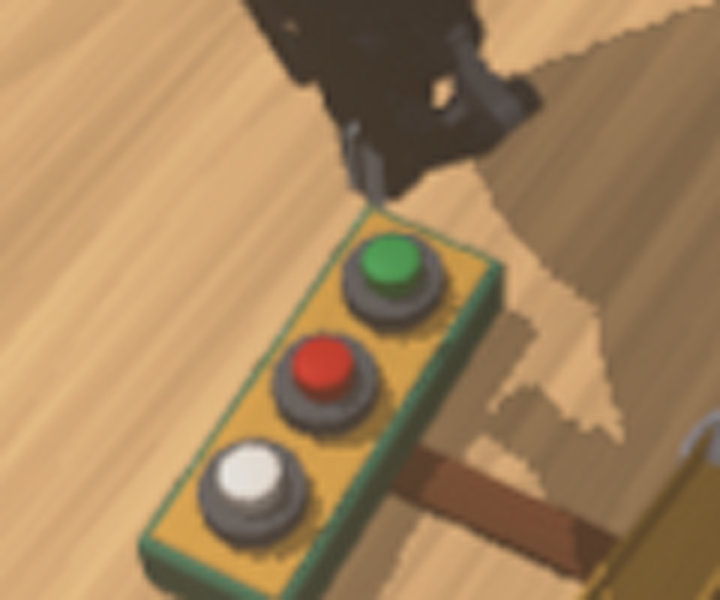

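The green key is back up, at (392,258). Now white.

drive_tool([
  [0, 0, 0, 0, 0.14, 0.55, -1],
  [0, 0, 0, 0, 0.238, 0.935, -1],
  [0, 0, 0, 0, 0.238, 0.935, -1],
  [0, 0, 0, 0.32, 0.238, 0.935, -1],
  [0, 0, 0, 0.32, 0.238, 0.935, -1],
  [0, 0, 0, 0.32, 0.238, 0.935, -1],
])

```text
time_s: 20.42
tcp_pos: [0.5527, -0.3123, 0.0668]
tool_rot: [0.457, 0.54, 0.457, -0.54]
wrist_force: [-0.3, -0.2, 0.1]
finger_gap: -0.0001
```

```bash
python3 - <<'E'
from h import *
p,R=cur(); print(p)
p=viewer.capture("scene"); c=proj(p,[[.55,-.26,.06]])[0].astype(int); cv2.imwrite("pics/scene7.png",cv2.resize(p["color"][c[1]-50:c[1]+50,c[0]-60:c[0]+60],None,fx=6,fy=6,interpolation=2))
E
```

```text
[ 0.5527 -0.3123  0.0668]
```

View pics/scene7.png

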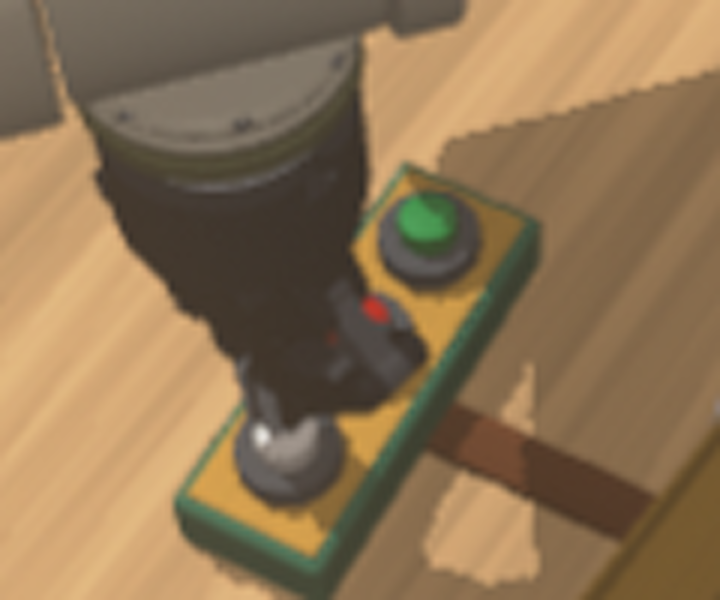

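The tip is over white at (285,435).

drive_tool([
  [0, 0, 0, 0.1, 0, 0, -1],
  [0, 0, 0, 0.14, 0, 0, -1],
  [0, 0, 0, 0.18, 0, 0, -1],
  [0, 0, 0, 0.18, 0, 0, -1],
])

```text
time_s: 20.98
tcp_pos: [0.5524, -0.3125, 0.0483]
tool_rot: [0.456, 0.54, 0.457, -0.54]
wrist_force: [-1.1, 2.2, 4.1]
finger_gap: 0.0002
```

drive_tool([
  [0, 0, 0, 0.02, 0, 0, -1],
  [0, 0, 0, 0.02, 0, 0, -1],
])

```text
time_s: 21.22
tcp_pos: [0.5525, -0.3125, 0.0474]
tool_rot: [0.457, 0.54, 0.456, -0.54]
wrist_force: [-4.8, 5.2, 13.2]
finger_gap: -0.0001
```

drive_tool([
  [0, 0, 0, 0.015, 0, 0, -1],
  [0, 0, 0, 0.015, 0, 0, -1],
])

```text
time_s: 21.48
tcp_pos: [0.5526, -0.3126, 0.0473]
tool_rot: [-0.457, -0.54, -0.456, 0.54]
wrist_force: [-8.4, 7.5, 22.1]
finger_gap: -0.0003
```

Hard stop reached on white as well. Release and raise clear.

drive_tool([
  [0, 0, 0, -0.2, 0, 0, -1],
  [0, 0, 0, -0.6, 0, 0, -1],
  [0, 0, 0, -1, 0, 0, -1],
  [0, 0, 0, -1, 0, 0, -1],
])

```text
time_s: 21.98
tcp_pos: [0.5535, -0.3136, 0.1478]
tool_rot: [0.459, 0.54, 0.454, -0.54]
wrist_force: [-0.0, 0.4, 0.2]
finger_gap: 0.0001
```

drive_tool([
  [0, 0, 0, -0.5, 0, 0.3, -1],
  [0, 0, 0, -1, -0.8, 0.3, -1],
  [0, 0, 0, -1, -1, 0.3, -1],
  [0, 0, 0, -1, -1, 0.3, -1],
])

```text
time_s: 22.48
tcp_pos: [0.4471, -0.3257, 0.2455]
tool_rot: [-0.457, -0.54, -0.456, 0.54]
wrist_force: [-0.2, -0.3, -0.4]
finger_gap: 0.0002
```

```bash
python3 - <<'E'
from h import *
p=viewer.capture("scene"); cv2.imwrite("pics/scene8.png",p["color"])
q=viewer.capture("top"); cv2.imwrite("pics/top8.png",q["color"])
for t in("watch","loupe","anvil"):
    for x in(p,q): print(t,[(np.round(d["point"],4),round(d["p"],2)) for d in pinpoint(x,t)[:1]])
E
python3 fit.py 1.57 1.57 1.57 f
```

```text
watch [(array([ 0.4617,  0.1649, -0.0027]), 0.62)]
watch []
loupe [(array([0.4652, 0.0693, 0.0008]), 0.77)]
loupe [(array([0.4673, 0.0707, 0.002 ]), 0.68)]
anvil [(array([ 0.5601, -0.4059, -0.0025]), 0.76)]
anvil [(array([ 0.5623, -0.4083,  0.0006]), 0.5)]
scene back_panel 0.97 390 [357.2846 180.8949]
scene left_panel 0.59 457 [353.6718 156.9891]
scene right_panel 0.93 569 [326.768  183.4499]
top back_panel 0.85 226 [202.1327 160.6814]
top left_panel 0.76 277 [177.1986 176.8881]
top right_panel 0.68 251 [223.9522 183.0518]
[ 0.5908  0.0975 -0.1517  1.621   1.5575  1.6234] 1.2177249616876864
[ 0.5908  0.0985 -0.145   1.6476  1.5859  1.6194] 1.258180102228578
```

View pics/scene8.png

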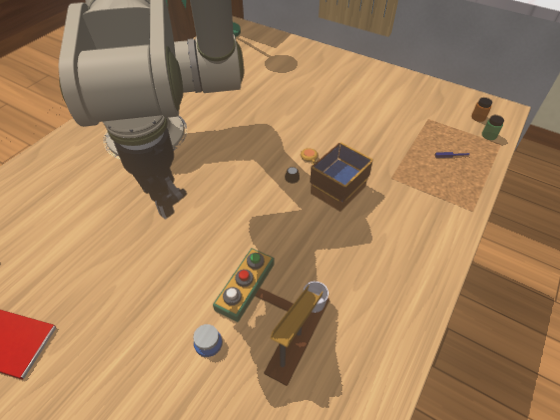

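View pics/fit_scene_f.png

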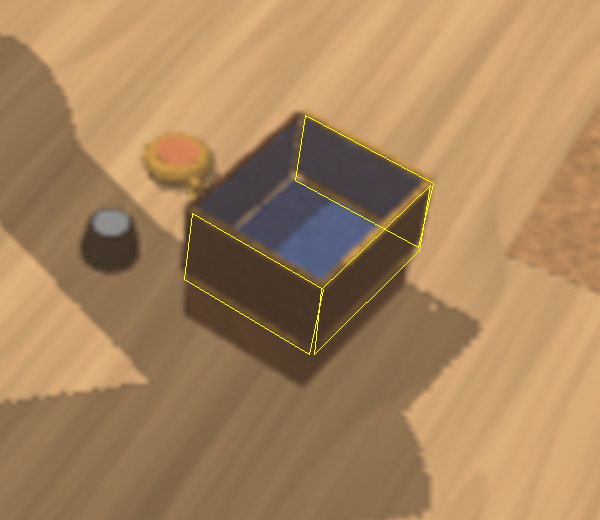

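View pics/fit_top_f.png

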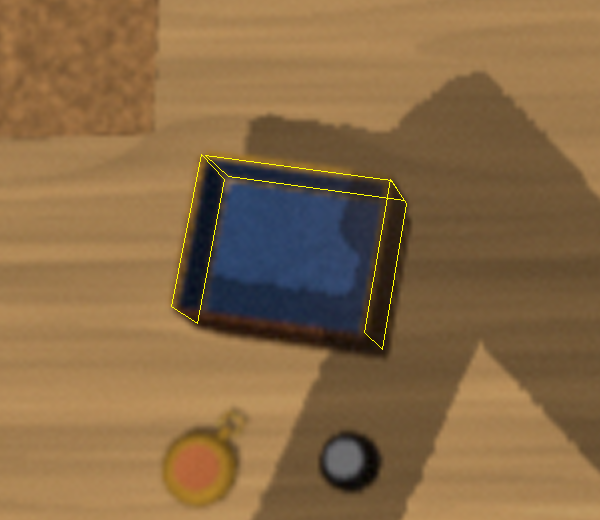

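All panels fit at 1.56–1.65 rad, the keys are up and the bystanders haven't moved. Handing in.

```bash
python3 -c "
from bench import bot
print(bot.job_done()); o=bot.observe(); print(o['time_s'],o['wrist_force'])"
```

```text
the job is handed in; nothing more can be done
None
the job is handed in; nothing more can be done
```

The box is up and the feeder is armed. I handed the job in at about 23 s of the 69 s allowed, and no verdict was reported.

- **Panels:** I folded up the left, back and right panels with the shut fingertips. In the last two-view fit they stood at about 1.56–1.59 (left), 1.62–1.65 (back) and 1.62 rad (right). The back and right panels read slightly past upright, about 0.05–0.08 rad. Part of that is fit error: the two fits of the tray's turn, -0.15 and -0.145, disagreed a little with the first, -0.165. In the scene view the top corners meet all round.
- **Keys:** I pressed the green key to its hard stop (37 N upward on the wrist at z ≈ 0.047 m) and let it up, which a picture confirmed before I went on. Then I pressed the white key to its stop (22 N) and released it. I never pressed the red key.
- **Bystanders:** In the last pictures the watch, loupe and anvil are where they started, within the networks' few millimetres. The network missed the watch in the last top view, but it shows in that picture in its old place.
- **Arm:** It was parked clear of everything, with only the usual sub-newton noise on the wrist.

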